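# Centre-punch the brass bracket blank

## Robot

A 6-joint arm with a two-finger parallel gripper is mounted at the origin on the work surface. World frame = base frame: x ahead of the robot, y to its left, z up, the work surface at z = 0. Lengths are in mm, angles in rad, forces in N, time in s.
With the tool pointing down it reaches from about 275 to 1000 mm from the base axis. Payload 8.4 kg.
Tool frame: the origin (TCP) lies between the finger pads; the fingertips stand 8 mm ahead of it and the grasp point (between the pads) lies 11 mm behind it (tcp_to_tips is the distance from the TCP to the fingertips, in mm); z points along the fingers, y is the line along which they close (so a half turn about z gives the same grasp; the last joint's range is limited). The gripper opens to 85 mm and grips with 20 to 120 N. Pads are 22 mm wide; open, the fingers measure 114 mm over their backs; the gripper's body (76 mm by 85 mm) begins 54 mm behind the grasp point. The pads swing forward as they close: fully open they stand 13 mm farther back than shut.
Start: joints at [1.315, 0.353, 1.633, -0, 1.155, -0.002], TCP at [156.926, 604.981, 239.281] pointing down, gripper open.
Joint ranges: [-2.63, 2.63], [-0.92, 2.1], [0.06, 2.66], [-1.3, 4.44], [0, 2.69], [-3.02, 3.02]. Speed limits (rad/s): [2.22, 2.22, 2.79, 3.14, 3.14, 3.14].

## Interface

Orientations are given as [roll, pitch, yaw] about the fixed x, y, z axes, in that order (R = Rz(yaw) Ry(pitch) Rx(roll)).
In Python, from rig import * gives the robot as it stands.
- The arm moves only by the tool step_arm, never from a script. Its argument "motion" is a list of rows, each an object with "claw": the finger opening in mm, from 0 to 85.4; "delta_pos": the shift along the tool's x, y, z in mm, a list of three; "turn": the turn about the tool's z in rad. In form: [{"claw": claw, "delta_pos": [dx, dy, dz], "turn": turn}, ...]. A call has 1 to 8 rows; each row shifts and turns the commanded pose from where the row before left it, along the tool's axes as they then stand; what a row does not reach is not made up. A row lasts 1/12 s, in which the tool goes at most 41.7 mm and 7.16 degrees, less where a joint would pass 70% of its speed; a pose out of reach is approached as far as the arm can. A call is refused whole if a number of a shift passes 41.7 or a number of a turn 0.125, either way. A call with a gripper value outside its range is refused whole. The fingers move at their own pace and stop on an object; "force" is the grip in N (left out, the last holds). Time passes only in rows, so rows that do not move let the fingers close. It gives the time, the measured TCP pose, the force, the opening and the grip force at its end, in the units of the state.
- sense(): the state, without advancing time (a new reading comes with each control period).
- grab_frame(name): name is "scene" or "top"; returns a dict with "img" (400x640x3 uint8, red, green, blue), "vertical_fov" (degrees; the focal length in pixels is half the picture's height over the tangent of half this angle, whatever the lens; pixels are square), "cx", "cy" (the principal point, pixels), "D" ([k1, k2, p1, p2, k3] as OpenCV has them; the pictures are not rectified), "R" (3x3) and "t" (3): a world point X has camera coordinates R X + t. Camera axes: x right, y down, z forward; pixel columns grow to the right and rows downward; lengths in mm; the calibration is good to about 2 mm. A picture is of the moment at which its call begins. There is no depth.
- sign_off(): hands the job in; it is judged then, once.
The state is a dict: "clock": time; "qpos": joint angles; "qvel": joint speeds; "joint_efforts": joint torques, N m; "eef_pos": TCP position; "tcp_rot": TCP orientation; "contact_force": force on the tool from outside, world axes, zero at the start; "wrist_torque": the same for the moment, N m; "opening": opening from 0.0 (shut) to 1.0 (fully open); "grasp_force": force on a finger pad.
Only numpy, scipy, OpenCV 4.12 (cv2) and the standard library are available. Lean on these libraries where they do the work, as an engineer would, in place of code of your own. Each camera call takes 0.05 s, during which the arm holds its last target. There are 200 camera calls.

## Task

The brush bracket of the glass-cutting spindle needs a new hole: stand the red-knobbed spring centre punch squarely on the painted drill spot of the brass blank (not the aluminium or dark steel one) and press its knob straight down until the spring snaps and the knob bottoms. Then let it spring up and leave the punch standing on the spot. Do not fire it anywhere else, and leave the clear glass tumbler where it stands.

Things in the scene. Friction and masses are not known exactly. Their poses are not given: they have to be found in the camera images.
- punch: Self-standing spring centre punch, round, 108 mm tall, 0.32 kg. Dark steel tripod foot (ring 56 mm wide, 8 mm high), fixed 24 mm tube up to 52 mm; above, on a sliding stem, a red knob 30 mm wide, straight-sided from 71 to 101 mm height. Origin: centre of the ring's underside, below the punch point; z up. Grip the knob about 86 mm above the origin; it carries the whole punch.
- punch_stroke (a joint): How far the red knob is pressed down, m: 0 = up, 0.012 = bottomed on a hard stop. The hidden spring resists with up to about 10 N near 0.006, then snaps through: about 3 N at 0.012. Pressed beyond 0.010 with the foot on the metal it has made its mark. It springs up when let go.
- drill_spot (a point): Centre of the white 26 mm disc with black cross on top of the brass-yellow blank, a loose flat plate 130 x 76 x 8 mm, 0.6 kg, on the table (spot 8 mm above it). On the long centre line, 40 mm from one end; x points along the blank to the other end, which has two dark holes; z up. A pale aluminium and a dark steel blank of the same form, also with spots, lie beside it: not for use.
- tumbler: Clear barrel-shaped drinking glass standing on the table, 80 mm at its widest, 110 mm tall, 0.25 kg; origin at the centre of its underside. To be left alone.
There are look-alikes about, which are no part of the job. What is shaped like the punch but green or orange is not meant.

How it is judged:
By the outcome, as a careful person would: the job done as asked, in the order asked, and still so for the second after the job is handed in, with the robot touching nothing.
It also fails if it takes over 38 s, if anything falls off the work surface, if the arm or the gripper's body presses on something with over 40 N, if the wrist force passes 120 N, or if a joint passes its speed limit or range.

## Working session

There is one attempt and no reset: what is moved stays moved. The work goes in short steps, Python scripts to look and compute and a tool call to move; the robot and the scene stay as the last step left them, time stands still between calls to the robot, and variables do not carry over. Pictures are saved under pics/ and viewed, at most 10 in all, crops included, and the job is handed in when it is done.

Besides the shell and the picture viewer there is one more tool, called after "Emit:" as name(argument=value, ...) on one line, values as JSON. step_arm: Moves the arm, as the interface text tells. Its arguments: {"type":"object","properties":{"motion":{"type":"array","items":{"type":"object","properties":{"claw":{"type":"number"},"delta_pos":{"type":"array","items":{"type":"number"}},"turn":{"type":"number"}}}},"force":{"type":"number"}},"required":["motion"]}

```bash
mkdir -p pics
cat > h.py <<'E'
from rig import *
import numpy as np, cv2
def K(f):
    h=f["img"].shape[0]; F=h/2/np.tan(np.radians(f["vertical_fov"])/2)
    return np.array([[F,0,f["cx"]],[0,F,f["cy"]],[0,0,1.]])
def ray(f,uv):
    p=cv2.undistortPoints(np.array([[uv]],float),K(f),np.array(f["D"],float)).ravel()
    R=np.array(f["R"]);t=np.array(f["t"]); return -R.T@t, R.T@np.array([p[0],p[1],1])
def at(f,uv,z):
    c,d=ray(f,uv); return (c+d*(z-c[2])/d[2]).round(1)
def proj(f,X):
    R=np.array(f["R"],float);t=np.array(f["t"],float)
    return cv2.projectPoints(np.array(X,float).reshape(-1,1,3),cv2.Rodrigues(R)[0],t,K(f),np.array(f["D"],float))[0].reshape(-1,2).round(1)
def snap(n,fn):
    f=grab_frame(n); cv2.imwrite(fn,f["img"][:,:,::-1]); return f
E
python3 - <<'E'
from h import *
import pickle
d={}
for n in("scene","top"):
    f=snap(n,f"pics/{n}0.png"); d[n]=f
    print(n,f["vertical_fov"],f["cx"],f["cy"],f["D"],"cam",ray(f,(320,200))[0].round(0),ray(f,(320,200))[1].round(2))
pickle.dump(d,open("f0.pkl","wb"))
print(sense())
E
```

```text
scene 42.49881577854713 319.40023079885304 201.02308665562566 [-0.0103351  0.         0.         0.         0.       ] cam [1284. -192.  785.] [-0.71  0.2  -0.67]
top 52.37852958712185 319.6662907493592 197.87337466607855 [-0.03930476  0.          0.          0.          0.        ] cam [340.   1. 830.] [ 0.17 -0.01 -0.98]
{'clock': 0.1, 'qpos': array([ 1.31458356e+00,  3.53601136e-01,  1.63405579e+00, -3.31623890e-06,
        1.15517803e+00, -2.40109484e-03]), 'qvel': array([ 0.00034517, -0.00275476, -0.00300444, -0.00082623,  0.00108466,
        0.0001596 ]), 'joint_efforts': array([ 8.88940995e-04, -6.06360126e+01, -3.42816389e+01,  1.26594814e-04,
        3.93275972e-03,  3.12496934e-05]), 'eef_pos': array([156.8325734 , 604.58037883, 238.62454549]), 'tcp_rot': array([-3.14035035e+00,  4.93564076e-08,  2.88778232e+00]), 'contact_force': array([ 0.5146267 , -0.26655426, -0.39056709]), 'wrist_torque': array([0.00544985, 0.00694848, 0.03830592]), 'grasp_force': 0.0, 'opening': 0.9976040210862034}
```

View pics/scene0.png

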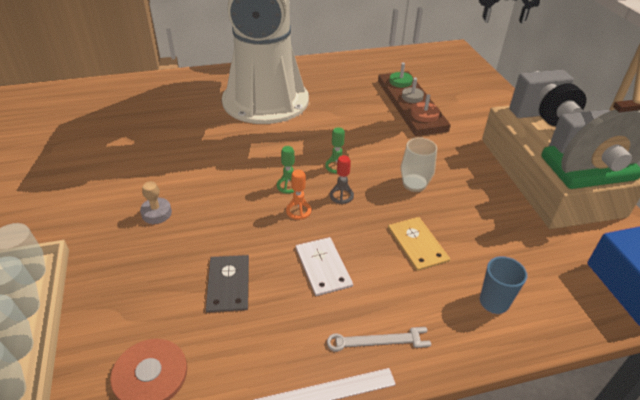

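View pics/top0.png

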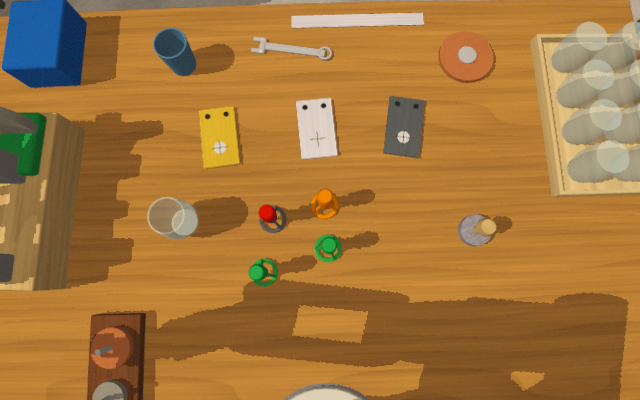

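The scene picture shows the red punch at about (343,180), the brass blank with its spot at (413,233) and the tumbler at (418,165). In the top picture they are at (268,214), (220,148) and (172,217). The orange and green look-alikes stand close to the red punch.

Run:
```python
from h import *
import pickle
from scipy.optimize import least_squares
d=pickle.load(open("f0.pkl","rb"))
T,S=d["top"],d["scene"]
def blobs(f,lo,hi,mn=30):
    hsv=cv2.cvtColor(f["img"],cv2.COLOR_RGB2HSV)
    m=cv2.inRange(hsv,lo,hi)
    n,l,s,c=cv2.connectedComponentsWithStats(m)
    return [(s[i].tolist(),c[i].round(1).tolist()) for i in range(1,n) if s[i][4]>mn]
for n,f in d.items():
    print(n,"red",blobs(f,(0,225,90),(4,255,255)),blobs(f,(174,200,90),(180,255,255)))
    print(" brass",blobs(f,(21,150,130),(30,255,255),150))
    print(" green",blobs(f,(50,150,60),(80,255,255)),"orange",blobs(f,(6,230,200),(12,255,255)))
print("rough ring",at(T,(272,218),4),at(S,(342,195),4))
print("spot",at(T,(220,148),8),at(S,(413,233),8))
print("tumbler",at(T,(187,222),0))
a=T["img"][95:180,185:255]; b=T["img"][180:295,235:350]
A=cv2.resize(a,None,fx=5,fy=5,interpolation=cv2.INTER_CUBIC);B=cv2.resize(b,None,fx=4,fy=4,interpolation=cv2.INTER_CUBIC)
o=np.zeros((600,800,3),np.uint8);o[:A.shape[0],:A.shape[1]]=A;o[:B.shape[0],340:340+B.shape[1]]=B[:,:460]
cv2.imwrite("pics/crop0.png",o[:470,:,::-1])
```

```text
scene red [] []
 brass []
 green [] orange []
top red [([260, 205, 16, 17, 210], [267.3, 213.2])] []
 brass [([199, 106, 41, 62, 1893], [218.7, 136.7])]
 green [([0, 113, 46, 62, 1462], [26.1, 145.6]), ([315, 235, 26, 27, 455], [327.8, 246.9]), ([249, 259, 29, 27, 445], [261.9, 272.1])] orange []
rough ring [452.  96.   4.] [451.2  95.7   4. ]
spot [603.2 204.2   8. ] [606.  205.9   8. ]
tumbler [449.2 272.    0. ]
```

View pics/crop0.png

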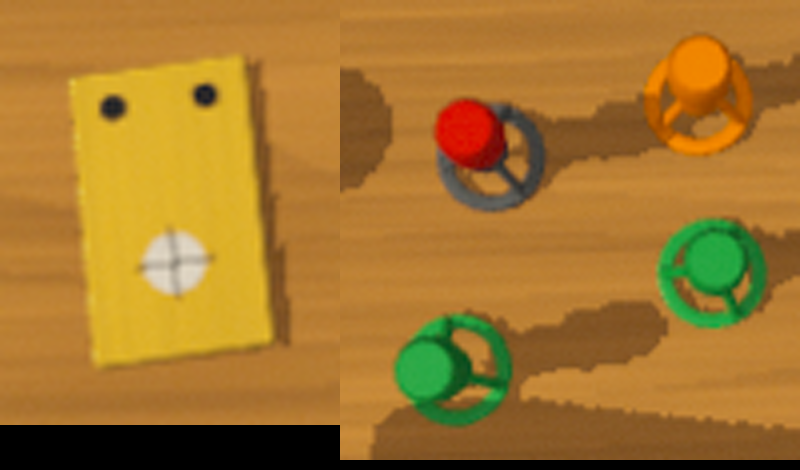

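The enlarged top view puts the brass spot cross at about (219.6,147.0), the red punch's ring centre at (273,219) and its knob at (267.4,213). The nearest neighbours are about 100 mm away, so the fingers have clearance.

Run:
```python
from h import *
import pickle
d=pickle.load(open("f0.pkl","rb"));T,S=d["top"],d["scene"]
hsv=cv2.cvtColor(T["img"],cv2.COLOR_RGB2HSV)
m=cv2.inRange(hsv[100:172,190:250],(21,120,110),(32,255,255))
c=max(cv2.findContours(m,0,1)[0],key=cv2.contourArea)
w=np.array([at(T,p,8)[:2] for p in c.reshape(-1,2)+[190,100]],np.float32)
r=cv2.minAreaRect(w);print("blank",r);print(cv2.boxPoints(r).round(1))
print("spot T",at(T,(219.6,147),8)," ring T",at(T,(272.9,218.9),5)," knobtop T",at(T,(267.2,212.8),106))
print("holes",at(T,(207.1,115.9),8),at(T,(225.4,113.5),8))
for n,uv in dict(orange=(324,205),gr1=(328,247),gr2=(265,272)).items(): print(n,at(T,uv,5))
print("machine edges z~60",[at(S,p,80) for p in((485,130),(550,215),(512,75))],[at(T,p,80) for p in((82,125),(60,290))])
a=S["img"][145:275,320:460];A=cv2.resize(a,None,fx=4.5,fy=4.5,interpolation=cv2.INTER_CUBIC)
cv2.imwrite("pics/crop1.png",A[:,:,::-1]);print(A.shape)
```

```text
blank ((629.0093994140625, 207.78941345214844), (129.75282287597656, 76.62175750732422), 6.184391021728516)
[[560.4 238.9]
 [568.6 162.7]
 [697.6 176.7]
 [689.4 252.9]]
spot T [605.5 205.1   8. ]  ring T [450.   94.1   5. ]  knobtop T [447.9  92.9 106. ]
holes [675.8 233.3   8. ] [680. 194.   8.]
orange [475.8 -11.1   5. ]
gr1 [389.7 -16.6   5. ]
gr2 [343.5 110.9   5. ]
machine edges z~60 [array([385. , 473.9,  80. ]), array([687. , 457.3,  80. ]), array([153.4, 683. ,  80. ])] [array([636.5, 461.2,  80. ]), array([319.4, 478.4,  80. ])]
(585, 630, 3)
```

View pics/crop1.png

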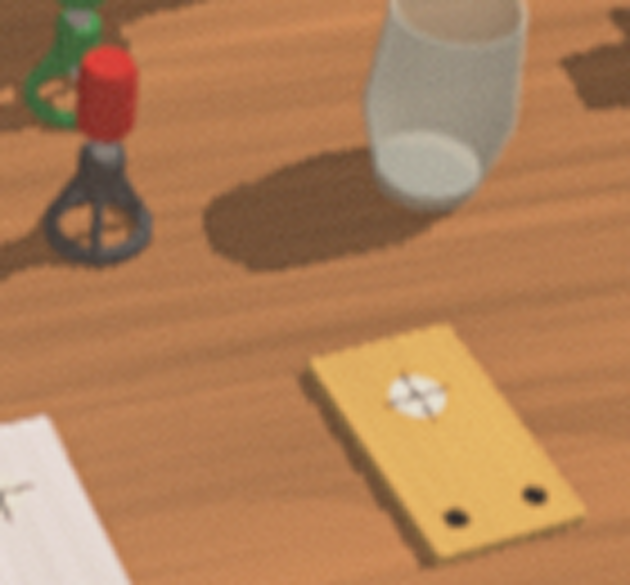

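Emit:
step_arm(motion=[{"claw":85,"delta_pos":[0,-20,-20],"turn":0},{"claw":85,"delta_pos":[0,-30,-20],"turn":0},{"claw":85,"delta_pos":[0,-30,0],"turn":0},{"claw":85,"delta_pos":[0,-30,0],"turn":0},{"claw":85,"delta_pos":[0,-30,0],"turn":0},{"claw":85,"delta_pos":[0,-30,0],"turn":0},{"claw":85,"delta_pos":[0,-30,0],"turn":0},{"claw":85,"delta_pos":[0,-30,0],"turn":0}], force=60)

```text
clock: 0.77
eef_pos: [98.7, 380.6, 278.9]
tcp_rot: [-3.141, 0.0, 2.888]
contact_force: [0.4, 0.3, -0.2]
opening: 0.997
grasp_force: 0.0
```

The scene crop puts the red punch's ring centre at about (341.4,194.8), its knob top at (343.6,157.5) and the brass spot at (412.5,232.6). Both cameras agree to within about 2 mm. I'm flying to above the punch.

Emit:
step_arm(motion=[{"claw":85,"delta_pos":[-30,-14,0],"turn":0},{"claw":85,"delta_pos":[-30,-14,0],"turn":0},{"claw":85,"delta_pos":[-30,-14,0],"turn":0},{"claw":85,"delta_pos":[-30,-14,0],"turn":0},{"claw":85,"delta_pos":[-30,-14,0],"turn":0},{"claw":85,"delta_pos":[-30,-14,0],"turn":0},{"claw":85,"delta_pos":[-30,-14,0],"turn":0},{"claw":85,"delta_pos":[-30,-14,0],"turn":0}])

```text
clock: 1.43
eef_pos: [304.2, 212.2, 279.3]
tcp_rot: [3.141, 0.0, 2.888]
contact_force: [0.1, 0.9, -0.8]
opening: 1.001
grasp_force: 0.0
```

Emit:
step_arm(motion=[{"claw":85,"delta_pos":[-30,-14,10],"turn":0},{"claw":85,"delta_pos":[-30,-14,20],"turn":0},{"claw":75,"delta_pos":[-30,-14,20],"turn":0},{"claw":70,"delta_pos":[-30,-14,20],"turn":0},{"claw":70,"delta_pos":[-20,-8,10],"turn":0},{"claw":70,"delta_pos":[0,0,0],"turn":0},{"claw":70,"delta_pos":[0,0,0],"turn":0}])

```text
clock: 2.02
eef_pos: [422.7, 115.7, 198.4]
tcp_rot: [-3.14, -0.002, 2.885]
contact_force: [0.6, 0.4, 0.3]
opening: 0.819
grasp_force: 0.0
```

```bash
cat >> h.py <<'E'
from scipy.spatial.transform import Rotation
def delta(X,s=None):
    s=s or sense(); R=Rotation.from_euler("xyz",s["tcp_rot"]).as_matrix()
    return (R.T@(np.array(X)-s["eef_pos"])).round(1)
E
python3 - <<'E'
from h import *
import pickle
from scipy.optimize import least_squares
d=pickle.load(open("f0.pkl","rb"));T,S=d["top"],d["scene"]
print("S ring",at(S,(341.4,194.8),5),"knobtop",at(S,(343.6,157.5),108),"spot",at(S,(412.5,232.6),8))
s=sense();print(s["eef_pos"],s["tcp_rot"],s["contact_force"],s["opening"],s["qpos"].round(2))
print("to (450,94.2)@75",delta([450,94.2,75]))
snap("scene","pics/s1.png");f=grab_frame("top");
print("proj tips top",proj(f,[s["eef_pos"]]),proj(S,[s["eef_pos"]]))
E
```

```text
S ring [451.3  94.2   5. ] knobtop [446.1  95.5 108. ] spot [604.7 205.4   8. ]
[422.70452751 115.68799523 198.35115852] [-3.14047071e+00 -2.14135454e-03  2.88537083e+00] [0.61880027 0.42084937 0.32768511] 0.8191586405590696 [ 0.26  0.11  2.06  0.    0.98 -1.05]
to (450,94.2)@75 [-32.1 -13.7 123.3]
proj tips top [[245.2 220.6]] [[351.9 114.9]]
```

View pics/s1.png

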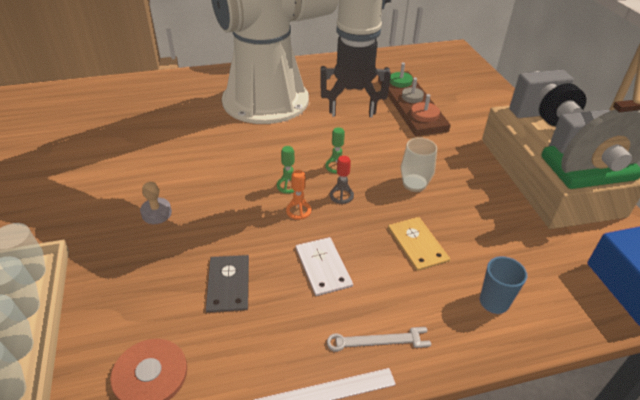

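The scene picture shows the gripper still behind the punch, with its tips near (355,110) and nothing disturbed. Next I'll align laterally above the knob.

Emit:
step_arm(motion=[{"claw":70,"delta_pos":[-16,-7,15],"turn":0},{"claw":70,"delta_pos":[-16,-6.7,20],"turn":0},{"claw":70,"delta_pos":[0,0,15],"turn":0},{"claw":70,"delta_pos":[0,0,10],"turn":0},{"claw":70,"delta_pos":[0,0,0],"turn":0},{"claw":70,"delta_pos":[0,0,0],"turn":0}])

```text
clock: 2.62
eef_pos: [449.6, 95.9, 139.5]
tcp_rot: [-3.141, -0.001, 2.889]
contact_force: [0.9, 0.2, 0.1]
opening: 0.819
grasp_force: 0.0
```

Run:
```python
from h import *
s=sense();print(s["eef_pos"],s["tcp_rot"],s["contact_force"],s["opening"])
print("to (450,94.2)@75",delta([449.7,94.2,75]))
f=grab_frame("scene");cv2.imwrite("pics/s2.png",cv2.resize(f["img"][60:215,240:440],None,fx=3.8,fy=3.8,interpolation=cv2.INTER_CUBIC)[:,:,::-1])
```

```text
[449.61070238  95.88503122 139.54485268] [-3.14136112e+00 -7.08472292e-04  2.88885805e+00] [0.90213812 0.21048064 0.12976634] 0.8189719720061837
to (450,94.2)@75 [-0.6 -1.6 64.5]
```

View pics/s2.png

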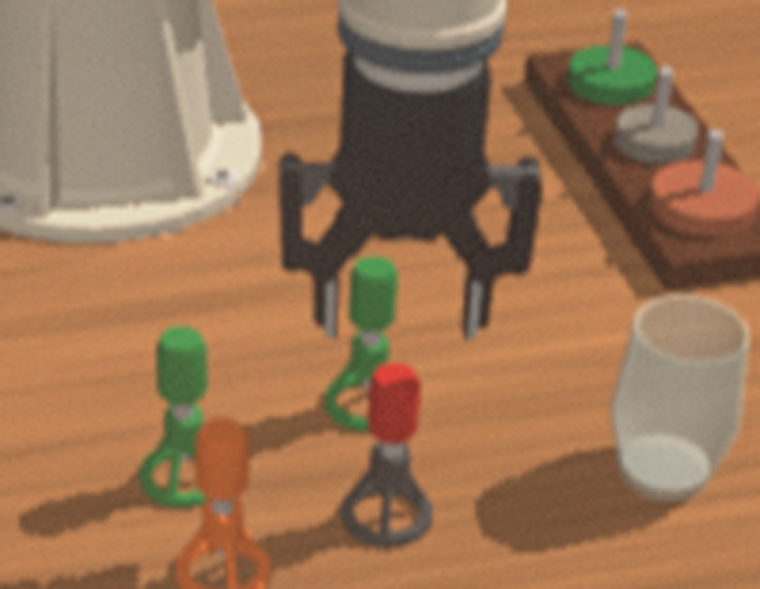

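The crop shows the open fingers straddling the line above the red knob, with tips around (330,335) and (470,335) and the knob top at (397,372). I'll check the projections before descending.

Run:
```python
from h import *
import pickle
d=pickle.load(open("f0.pkl","rb"));T,S=d["top"],d["scene"]
P=proj(S,[[449.6,95.9,131.5],[449.7,94.2,108],[449.7,94.2,5]]);print(P,"crop",((P-[240,60]+.5)*3.8).round(0).tolist())
print(proj(T,[[449.7,94.2,108],[449.7,94.2,5]]))
```

```text
[[344.8 149.6]
 [343.5 158.6]
 [341.2 194.3]] crop [[400.0, 342.0], [395.0, 377.0], [386.0, 512.0]]
[[266.3 211.7]
 [272.9 219. ]]
```

Emit:
step_arm(motion=[{"claw":70,"delta_pos":[-0.6,-1.6,14],"turn":0},{"claw":70,"delta_pos":[0,0,20],"turn":0},{"claw":70,"delta_pos":[0,0,16],"turn":0},{"claw":70,"delta_pos":[0,0,10],"turn":0},{"claw":60,"delta_pos":[0,0,4],"turn":0},{"claw":50,"delta_pos":[0,0,0],"turn":0},{"claw":40,"delta_pos":[0,0,0],"turn":0},{"claw":34,"delta_pos":[0,0,0],"turn":0}], force=60)

```text
clock: 3.33
eef_pos: [451.2, 93.8, 76.2]
tcp_rot: [3.141, 0.001, 2.888]
contact_force: [0.6, -0.5, 0.3]
opening: 0.395
grasp_force: 0.0
```

Emit:
step_arm(motion=[{"claw":31,"delta_pos":[0,0,0],"turn":0},{"claw":28,"delta_pos":[0,0,0],"turn":0},{"claw":24,"delta_pos":[0,0,0],"turn":0},{"claw":20,"delta_pos":[0,0,0],"turn":0},{"claw":20,"delta_pos":[0,0,0],"turn":0},{"claw":20,"delta_pos":[0,0,0],"turn":0}])

```text
clock: 3.83
eef_pos: [451.1, 93.8, 75.5]
tcp_rot: [3.141, 0.001, 2.888]
contact_force: [1.6, 2.8, 2.3]
opening: 0.334
grasp_force: 58.9
```

Run:
```python
from h import *
s=sense();print(s)
f=grab_frame("scene");cv2.imwrite("pics/s3.png",cv2.resize(f["img"][60:215,240:440],None,fx=3.8,fy=3.8,interpolation=cv2.INTER_CUBIC)[:,:,::-1])
```

```text
{'clock': 3.8333, 'qpos': array([ 2.01667508e-01,  3.43263591e-01,  2.10925736e+00,  1.82719198e-04,
        6.87857359e-01, -1.11546156e+00]), 'qvel': array([-0.00169357,  0.0014847 , -0.00201222, -0.00169558,  0.00049533,
        0.00060826]), 'joint_efforts': array([-1.15530375e+00, -4.55725873e+01, -1.91652024e+01, -5.67981899e-01,
        8.40163976e-01,  9.69556393e-03]), 'eef_pos': array([451.09557836,  93.79563891,  75.54367678]), 'tcp_rot': array([3.14095429e+00, 1.03952397e-03, 2.88778396e+00]), 'contact_force': array([1.59271596, 2.80554341, 2.33706948]), 'wrist_torque': array([ 5.76553621e-01, -3.05863466e-01,  5.12331020e-04]), 'grasp_force': 58.94719813921256, 'opening': 0.3336968997254243}
```

View pics/s3.png

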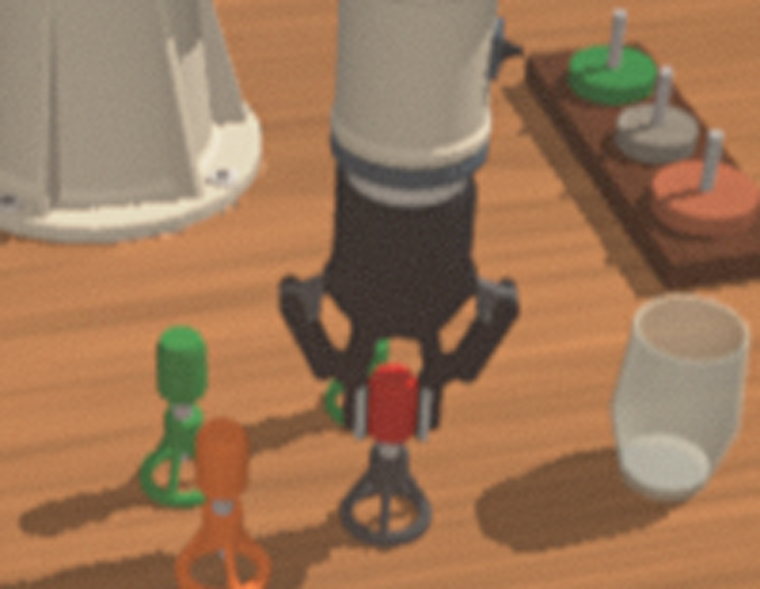

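The crop shows the knob held squarely between the pads, the punch upright with its ring at (386,512), and the neighbours unmoved. I'll lift it and carry it towards the brass spot.

Emit:
step_arm(motion=[{"claw":20,"delta_pos":[0,0,-5],"turn":0},{"claw":20,"delta_pos":[0,0,-10],"turn":0},{"claw":20,"delta_pos":[0,0,-12],"turn":0},{"claw":20,"delta_pos":[0,0,-8],"turn":0},{"claw":20,"delta_pos":[-5,6,-5],"turn":0},{"claw":20,"delta_pos":[-10,12,0],"turn":0},{"claw":20,"delta_pos":[-15,18,0],"turn":0},{"claw":20,"delta_pos":[-15,18,0],"turn":0}])

```text
clock: 4.55
eef_pos: [508.2, 135.0, 115.7]
tcp_rot: [-3.141, -0.0, 2.887]
contact_force: [0.7, -0.2, -2.6]
opening: 0.332
grasp_force: 59.9
```

Emit:
step_arm(motion=[{"claw":20,"delta_pos":[-15,18,0],"turn":0},{"claw":20,"delta_pos":[-15,18,0],"turn":0},{"claw":20,"delta_pos":[-15,18,0],"turn":0},{"claw":20,"delta_pos":[-12,16,0],"turn":0},{"claw":20,"delta_pos":[-10,13,0],"turn":0},{"claw":20,"delta_pos":[-6,6,0],"turn":0},{"claw":20,"delta_pos":[-2,3,0],"turn":0},{"claw":20,"delta_pos":[0,0,0],"turn":0}])

```text
clock: 5.22
eef_pos: [603.3, 204.9, 115.0]
tcp_rot: [-3.141, -0.001, 2.888]
contact_force: [-0.3, 0.9, -3.1]
opening: 0.336
grasp_force: 59.9
```

Run:
```python
from h import *
s=sense();print(s["eef_pos"],s["tcp_rot"],s["contact_force"],s["opening"],s["grasp_force"])
z=s["eef_pos"][2]-75.5
print("delta",delta([604.6,205.2,115]))
o=np.zeros((560,800,3),np.uint8)
for i,(n,(x,y)) in enumerate((("scene",(365,125)),("top",(170,90)))):
    f=grab_frame(n);print(n,proj(f,[[*s["eef_pos"][:2],z],[*s["eef_pos"][:2],z+86],[604.6,205.2,8]]))
    o[:,i*400:i*400+400]=cv2.resize(f["img"][y:y+140,x:x+100],(400,560),interpolation=cv2.INTER_CUBIC)
cv2.imwrite("pics/c4.png",o[:,:,::-1])
```

```text
[603.31178604 204.9165639  114.97365581] [-3.14113576e+00 -5.74161646e-04  2.88806473e+00] [-0.30475888  0.92386138 -3.09331586] 0.33617261271347076 59.893146216636524
delta [-1.2  0.6 -0. ]
scene [[414.2 221.6]
 [420.5 190.4]
 [412.4 232.6]]
top [[215.9 143.3]
 [204.2 128.7]
 [219.6 147.4]]
```

View pics/c4.png

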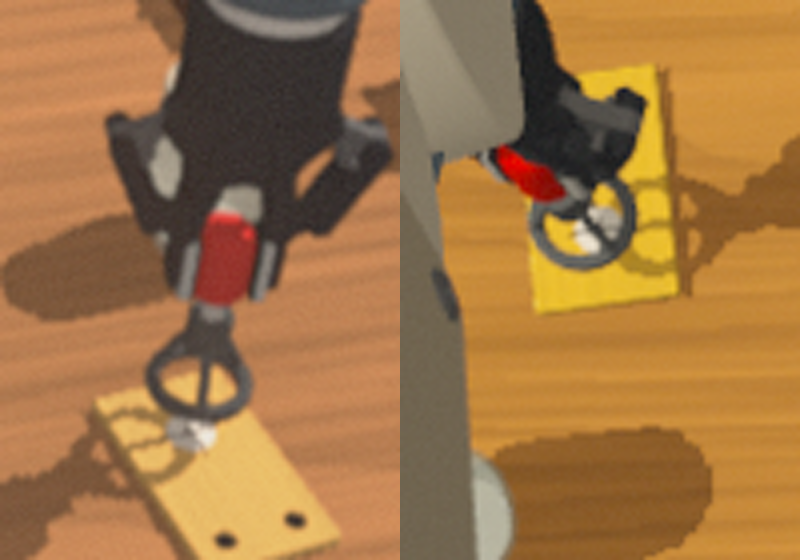

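In the scene half, the held punch's ring centre is at about (199,383) and the spot at (190,434). In the top half, the ring is at about (583,218) and the spot at (598,228). I'll correct by about 2 mm and lower to just above the plate.

Emit:
step_arm(motion=[{"claw":20,"delta_pos":[-2.1,1.1,4],"turn":0},{"claw":20,"delta_pos":[0,0,7],"turn":0},{"claw":20,"delta_pos":[0,0,7],"turn":0},{"claw":20,"delta_pos":[0,0,5],"turn":0},{"claw":20,"delta_pos":[0,0,3],"turn":0},{"claw":20,"delta_pos":[0,0,1],"turn":0},{"claw":20,"delta_pos":[0,0,0],"turn":0}])

```text
clock: 5.9
eef_pos: [605.4, 205.2, 87.7]
tcp_rot: [-3.141, -0.001, 2.888]
contact_force: [0.4, 0.2, -3.1]
opening: 0.337
grasp_force: 59.9
```

Run:
```python
from h import *
s=sense();print(s["eef_pos"],s["tcp_rot"],s["contact_force"],s["opening"],s["grasp_force"])
z=s["eef_pos"][2]-75.5
o=np.zeros((560,800,3),np.uint8)
for i,(n,(x,y)) in enumerate((("scene",(375,185)),("top",(185,110)))):
    f=grab_frame(n);p=proj(f,[[*s["eef_pos"][:2],z+4],[604.6,205.2,8]]);print(n,((p-[x,y]+.5)*7+[400*i,0]).round(0).tolist())
    c=f["img"][y:y+80,x:x+57];o[:,i*400:i*400+399]=cv2.resize(c,(399,560),interpolation=cv2.INTER_CUBIC)
cv2.imwrite("pics/c5.png",o[:,:,::-1])
```

```text
[605.36904322 205.19052197  87.73793845] [-3.14112970e+00 -6.79852898e-04  2.88777737e+00] [ 0.44654732  0.15248151 -3.05625115] 0.3374130878049415 59.93214160669595
scene [[270.0, 319.0], [265.0, 337.0]]
top [[639.0, 254.0], [646.0, 265.0]]
```

View pics/c5.png

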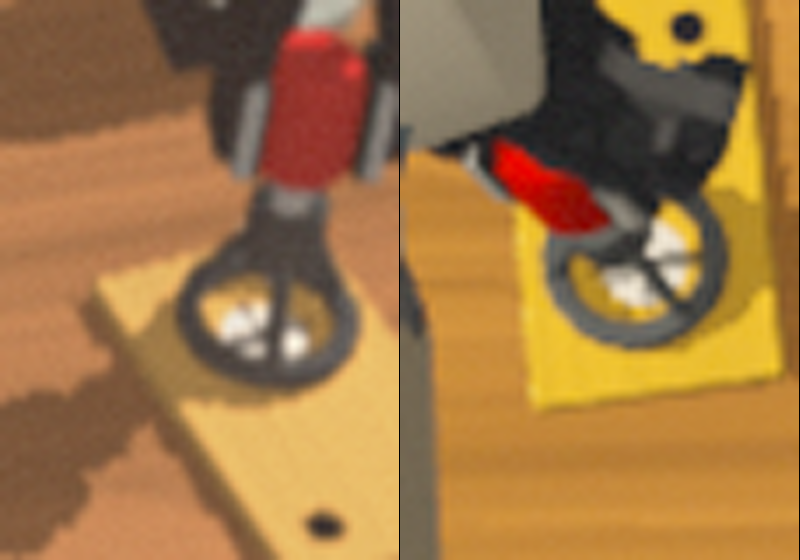

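The ring and spot nearly coincide: ring (268,319) against spot (264,334) in the scene half, and ring (637,259) against spot (645,263) in the top half. The remaining gap is the 4 mm of height. I'll lower gently until it touches.

Emit:
step_arm(motion=[{"claw":20,"delta_pos":[0,0,1.5],"turn":0},{"claw":20,"delta_pos":[0,0,1.5],"turn":0},{"claw":20,"delta_pos":[0,0,1],"turn":0},{"claw":20,"delta_pos":[0,0,1],"turn":0},{"claw":20,"delta_pos":[0,0,0],"turn":0},{"claw":20,"delta_pos":[0,0,0],"turn":0}])

```text
clock: 6.5
eef_pos: [605.8, 205.4, 83.7]
tcp_rot: [3.141, 0.0, 2.888]
contact_force: [-1.1, -0.4, 1.0]
opening: 0.335
grasp_force: 60.4
```

Emit:
step_arm(motion=[{"claw":20,"delta_pos":[0,0,1.5],"turn":0},{"claw":20,"delta_pos":[0,0,1.5],"turn":0},{"claw":20,"delta_pos":[0,0,1.5],"turn":0},{"claw":20,"delta_pos":[0,0,0],"turn":0}])

```text
clock: 6.83
eef_pos: [605.9, 205.5, 79.1]
tcp_rot: [3.141, 0.0, 2.888]
contact_force: [-2.8, -0.1, 8.3]
opening: 0.335
grasp_force: 61.0
```

Emit:
step_arm(motion=[{"claw":20,"delta_pos":[0,0,1.5],"turn":0},{"claw":20,"delta_pos":[0,0,1.5],"turn":0},{"claw":20,"delta_pos":[0,0,1.5],"turn":0},{"claw":20,"delta_pos":[0,0,1.5],"turn":0},{"claw":20,"delta_pos":[0,0,0],"turn":0}])

```text
clock: 7.25
eef_pos: [605.9, 205.5, 72.9]
tcp_rot: [3.141, 0.0, 2.888]
contact_force: [-1.4, 1.7, 3.6]
opening: 0.336
grasp_force: 60.6
```

Emit:
step_arm(motion=[{"claw":20,"delta_pos":[0,0,1],"turn":0},{"claw":20,"delta_pos":[0,0,0.7],"turn":0},{"claw":20,"delta_pos":[0,0,0],"turn":0}])

```text
clock: 7.5
eef_pos: [606.0, 205.6, 72.2]
tcp_rot: [3.141, 0.001, 2.888]
contact_force: [-3.9, 0.4, 13.0]
opening: 0.335
grasp_force: 61.6
```

The snap-through showed as the force dropping from 8 to 3.6 N, and the rise to 13 N shows the knob has bottomed. I'll let it rise with the fingers, then check and release.

Emit:
step_arm(motion=[{"claw":20,"delta_pos":[0,0,-2],"turn":0},{"claw":20,"delta_pos":[0,0,-3],"turn":0},{"claw":20,"delta_pos":[0,0,-3],"turn":0},{"claw":20,"delta_pos":[0,0,-2.5],"turn":0},{"claw":20,"delta_pos":[0,0,-1],"turn":0},{"claw":20,"delta_pos":[0,0,0],"turn":0},{"claw":20,"delta_pos":[0,0,0],"turn":0}])

```text
clock: 8.08
eef_pos: [605.8, 205.4, 82.5]
tcp_rot: [3.141, 0.0, 2.888]
contact_force: [-0.2, 1.0, 2.7]
opening: 0.333
grasp_force: 60.5
```

Emit:
step_arm(motion=[{"claw":20,"delta_pos":[0,0,-0.8],"turn":0},{"claw":20,"delta_pos":[0,0,0],"turn":0},{"claw":30,"delta_pos":[0,0,0],"turn":0},{"claw":34,"delta_pos":[0,0,0],"turn":0},{"claw":45,"delta_pos":[0,0,0],"turn":0},{"claw":60,"delta_pos":[0,0,0],"turn":0},{"claw":70,"delta_pos":[0,0,0],"turn":0},{"claw":70,"delta_pos":[0,0,0],"turn":0}])

```text
clock: 8.75
eef_pos: [605.6, 205.2, 83.3]
tcp_rot: [-3.141, -0.0, 2.888]
contact_force: [-0.3, -0.5, 0.4]
opening: 0.819
grasp_force: 0.0
```

Emit:
step_arm(motion=[{"claw":70,"delta_pos":[0,0,-5],"turn":0},{"claw":70,"delta_pos":[0,0,-12],"turn":0},{"claw":70,"delta_pos":[0,0,-20],"turn":0},{"claw":70,"delta_pos":[0,0,-25],"turn":0},{"claw":70,"delta_pos":[0,0,-25],"turn":0},{"claw":70,"delta_pos":[0,0,-25],"turn":0},{"claw":70,"delta_pos":[20,0,-20],"turn":0},{"claw":70,"delta_pos":[30,0,-10],"turn":0}])

```text
clock: 9.42
eef_pos: [559.8, 218.1, 229.6]
tcp_rot: [3.138, 0.005, 2.886]
contact_force: [0.3, -0.0, 0.8]
opening: 0.823
grasp_force: 0.0
```

Emit:
step_arm(motion=[{"claw":70,"delta_pos":[35,0,0],"turn":0},{"claw":70,"delta_pos":[35,0,0],"turn":0},{"claw":70,"delta_pos":[35,0,0],"turn":0},{"claw":70,"delta_pos":[30,0,0],"turn":0},{"claw":70,"delta_pos":[20,0,0],"turn":0},{"claw":70,"delta_pos":[0,0,0],"turn":0},{"claw":70,"delta_pos":[0,0,0],"turn":0}])

```text
clock: 10.0
eef_pos: [407.0, 257.2, 226.7]
tcp_rot: [3.14, 0.001, 2.89]
contact_force: [0.2, 0.0, -0.3]
opening: 0.821
grasp_force: 0.0
```

Run:
```python
from h import *
s=sense();print(s["clock"],s["eef_pos"],s["contact_force"])
o=np.zeros((520,800,3),np.uint8)
for i,(n,(x,y)) in enumerate((("scene",(350,120)),("top",(160,90)))):
    f=grab_frame(n);p=proj(f,[[604.6,205.2,12],[604.6,205.2,116]]);print(n,((p-[x,y]+.5)*4+[400*i,0]).round(0).tolist())
    o[:,i*400:i*400+400]=cv2.resize(f["img"][y:y+130,x:x+100],(400,520),interpolation=cv2.INTER_CUBIC)
cv2.imwrite("pics/c6.png",o[:,:,::-1])
```

```text
10.0 [406.99552925 257.22824204 226.68518931] [ 0.15311633  0.00251986 -0.29872106]
scene [[253.0, 447.0], [283.0, 300.0]]
top [[638.0, 229.0], [584.0, 161.0]]
```

View pics/c6.png

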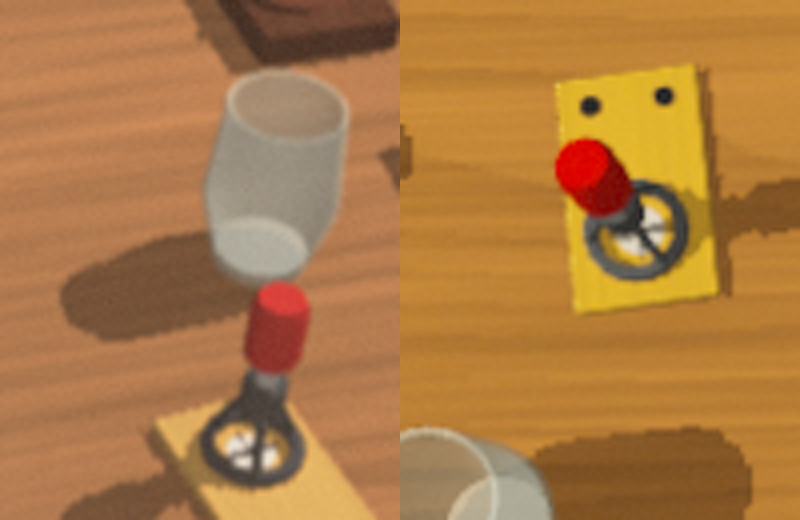

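The last picture shows the punch upright, with its ring centre at (252,444) and (638,230) against (253,447) and (638,229) predicted for the spot. The knob is up, the tumbler is untouched and the arm is clear, so I'm handing in.

```bash
python3 -c "
from rig import *
print(sign_off())"
```

```text
the job is handed in; nothing more can be done
None
```

The red-knobbed punch was fired once on the brass blank's drill spot: the spring snapped and the knob bottomed. It has sprung up and been left standing there, with the tumbler untouched; the job was handed in at about 10 s.

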